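Tip the peg out of the deep utensil tube

ROBOT

A 7-joint arm with a two-finger parallel gripper is mounted at the origin on a cart in front of the work surface, level with it; the furniture and walls round the work are solid. World frame = base frame: x ahead of the robot, y to its left, z up, the work surface at z = 0. Lengths are in mm, angles in rad, forces in N, time in s.
With the tool pointing down it reaches from about 425 to 950 mm from the base axis. Payload 16.7 kg.
Tool frame: the origin (TCP) lies at the very end of the fingers, on their centre line; the grasp point (between the pads) lies bot.grasp_offset behind it (bot.grasp_offset is the distance from the TCP to the grasp point, in mm); z points along the fingers, y is the direction in which the jaws open and shut (so a half turn about z gives the same grasp; the last joint's range is limited). The gripper opens to 94 mm and grips with 3 to 60 N. Pads are 16 mm wide; open, the fingers measure 119 mm over their backs; the gripper's body (75 mm by 177 mm) begins 78 mm behind the grasp point.
Start: joints at [1.167, 0.426, 0.074, 1.606, -0.034, 1.111, -0.067], TCP at [170.105, -653.176, 205.467] pointing down, gripper open.
Joint ranges: [-2.85, 2.85], [-0.5, 2.14], [-1.23, 1.37], [0.21, 2.46], [-1.02, 4.16], [0.16, 2.05], [-2.73, 2.73]. Speed limits (rad/s): [1.89, 1.89, 2.39, 2.39, 3.01, 3.01, 3.01].

INTERFACE

Orientations are given as a unit quaternion [x, y, z, w].
In Python, from plant import bot, eyes gives the robot as it stands.
- The arm moves only by the tool move_arm, never from a script. Its argument "targets" is a list of rows, each a list of 3 entries, a list of its own where there are three numbers: the shift along the tool's x, y, z in units of 50 mm (1.0 is 50 mm), then the turn about the tool's z in rad, then the gripper command: -1 is fully open, 1 is shut, values between are in proportion. In form: [[[x, y, z], turn, gripper], ...]. A call has 1 to 20 rows; each row is the pose to reach, as a shift and turn from the pose commanded when the call began, along the tool's axes at that moment; what a row does not reach only later rows make up. A row lasts 1/10 s, in which the tool goes at most 50 mm and 8.59 degrees, less where a joint would pass 70% of its speed; a pose out of reach is approached as far as the arm can. A call with a gripper value outside its range is refused whole. The fingers move at their own pace and stop on an object; "force" is the grip in N (left out, the last holds). Time passes only in rows, so rows that repeat a pose let the fingers close. It gives the time, the measured TCP pose, the force and the opening at its end, in the units of the state.
- bot.read_state(): the state, without advancing time (a new reading comes with each control period).
- eyes.capture(name): name is "side" or "top"; returns the picture (480x640x3 uint8, red, green, blue); there is no depth.
- eyes.camera_info(name): a dict with "mtx" (3x3 intrinsics, pixels), "world_to_cam" (4x4, takes a point from world to camera coordinates). Camera axes: x right, y down, z forward; pixel columns grow to the right and rows downward; lengths in mm; the calibration is good to about 2 mm. A picture is of the moment at which its call begins. camera_info takes no time and is no camera call.
- bot.finish_job(): hands the job in, once; it reports no verdict.
Trained networks look in the newest picture that a camera, given by its name, has taken for a name from the list of things; names that differ only in an ending like _2 or _b are one class to them, and where a whole thing is asked for, a point or a joint stands for the part that bears it (a point fixed in the world has none). Each returns a list of dicts, best first, with "confidence" (0 to 1); they miss things now and then, are a little off and sometimes report something else, mostly with a low value. They report only what shows in the picture. A call takes as long as a camera call.
- eyes.recognise(camera, target): "xyz" ([x, y, z] in mm, in world coordinates, good to about 4 mm: the middle of the surface that is visible of it).
- eyes.masks_of(camera, target): "pixels" (480x640 bool, what is visible of it).
The state is a dict: "time": time; "joints": joint angles; "qd": joint speeds; "tau": joint torques, N m; "position": TCP position; "eef_rot": TCP orientation; "contact_force": force on the tool from outside, world axes, zero at the start; "wrist_torque": the same for the moment, N m; "width": finger opening in mm.
Only numpy, scipy, OpenCV 4.12 (cv2) and the standard library are available. Lean on these libraries where they do the work, as an engineer would, in place of code of your own. Each camera call takes 0.05 s, during which the arm holds its last target. There are 200 camera calls.

TASK

The pink bag peg has slipped to the bottom of the white enamel utensil tube with the blue rim, far too deep for fingers. Lift that tube out of the sloping wire rack, tip it with its mouth low over a clear part of the chopping board so that the peg slides out and lies on the board, then put the tube back in its place in the rack. Do not disturb the steel tube, nor the lemon, garlic, spice jar, mug and glass.

Things in the scene. Friction and masses are not known exactly. Their poses are not given: they have to be found in the camera images.
- tube: white enamel utensil tube with blue rim: 52 mm outside, 44 mm inside, 190 mm long, base 5 mm thick, 0.13 to 0.21 kg, slick inside. Origin: centre of its closed underside; its z axis runs along the tube to the mouth. It lies in one of the rack's two places with its axis 60 degrees from upright, mouth up and to the front; grip it across its sides, about 100 mm from the underside
- tube_mouth (a point): centre of the open mouth of the white tube, on its axis 190 mm from the underside
- steel_tube: plain steel tube of the same size in the rack's other place, with a wooden spoon and a fork standing up to 130 mm out of its mouth. Same origin and axes. Leave it alone
- rack: fixed sloping wire rack, 200 mm wide, 6 mm chrome wire, slick. Origin on the worktop, its front is -x. Two places at y = +52 and -52 mm, in each a pair of wires under the tube and upturned ends as a stop below its foot. A tube's underside centre rests at x 82, z 55 mm; tubes point along (-0.866, 0, 0.5). Open above: tubes lift straight off the wires, and laid back they slide down to the stop
- peg: pink plastic bag peg, 72 mm along its y, 15 mm along x, 12 mm high (z), 15 g; origin at the centre of its underside. It lies lengthwise at the very bottom of the white tube, its upper end about 110 mm below the mouth. It starts to slide when the mouth points roughly 10 to 14 degrees below level
- board: fixed pale wooden chopping board, 293 mm along its x by 450 mm along its y, 11 mm thick; its long side runs away from the robot. Origin: centre of its underside. Tins, boxes and bottles stand in a row along the wall, close behind the board and the rack
- lemon: yellow lemon on the far part of the board, 72 x 57 x 58 mm; origin at the centre of its underside
- garlic: garlic bulb on the near part of the board, 53 mm across, 52 mm high; origin at the centre of its underside
- jar: glass spice jar with a yellow cap, standing on the far part of the board, 42 mm across, 96 mm high; origin at the centre of its underside
- mug: orange mug on the worktop, 81 mm across, 113 mm with its handle, 101 mm high; origin at its underside
- glass: clear tumbler on the worktop, 81 mm across, 91 mm high; origin at the centre of its underside

How it is judged (in metres and radians):
On the way, in this order (a step that is already met when the one before it is completed fails the run):
1. the white tube has been lifted out of the rack with the peg inside (distance of tube from where it was at the start of the episode above 0.08 m and z of peg in the frame of tube below 0.19 m), for 0.1 s.
2. the peg has slid out of the tube and lies on the board (x of peg in the frame of board between -0.15 and 0.15 m and y of peg in the frame of board between -0.228 and 0.228 m and height (world z) of peg below 0.03 m and (z of peg in the frame of tube above 0.21 m or distance between peg and tube above 0.25 m) and linear speed of peg below 0.05 m/s), for 0.2 s.
At the end, for the whole second after the job is handed in: the peg lies at rest on the chopping board (its middle over the board, underside within about 2 cm of the board's top); the white tube is back where it lay in the rack, its underside within 15 mm and its mouth within 20 mm of where they were, at rest (x of peg in the frame of board between -0.15 and 0.15 m and y of peg in the frame of board between -0.228 and 0.228 m and height (world z) of peg below 0.03 m and linear speed of each of peg, tube below 0.02 m/s and distance of tube from where it was at the start of the episode below 0.015 m and distance of tube_mouth from where it was at the start of the episode below 0.02 m); the robot touches nothing.
It fails at once if the peg leaves the tube more than about 8 cm above the board (z of peg in the frame of tube above 0.215 m and height (world z) of peg above 0.09 m).
It fails at once if the steel tube is moved more than 2 cm (distance of steel_tube from where it was at the start of the episode above 0.02 m).
It fails at once if the lemon, the garlic or the spice jar is moved more than 2 cm (distance of any of lemon, garlic, jar from where it was at the start of the episode above 0.02 m).
It fails at once if the mug or the glass is moved more than 2 cm (distance of any of mug, glass from where it was at the start of the episode above 0.02 m).
It also fails if it takes over 61 s, if anything falls off the work surface, if the arm or the gripper's body presses on something with over 40 N, if the wrist force passes 120 N, or if a joint passes its speed limit or range.

## Working session

There is one attempt and no reset: what is moved stays moved. The work goes in short steps, Python scripts to look and compute and a tool call to move; the robot and the scene stay as the last step left them, time stands still between calls to the robot, and variables do not carry over. Pictures are saved under pics/ and viewed, about 8 in all and at most 12, crops included, and the job is handed in when it is done.

Besides the shell and the picture viewer there is one more tool, called after "Request:" in YAML: its name, and indented under it one key for each argument. move_arm: Moves the arm, as the interface text tells. Its arguments: {"type":"object","properties":{"targets":{"type":"array","items":{"type":"array"}},"force":{"type":"number"}},"required":["targets"]}

```bash
ls; mkdir -p pics; python3 - <<'E'
from plant import bot, eyes
import cv2, numpy as np
np.set_printoptions(precision=3,suppress=True)
print(bot.read_state(), bot.grasp_offset)
a=eyes.capture("side"); b=eyes.capture("top")
cv2.imwrite("pics/side0.png",a[...,::-1]); cv2.imwrite("pics/top0.png",b[...,::-1])
for c in("side","top"):
    i=eyes.camera_info(c); print(c,i["mtx"],i["world_to_cam"])
    for t in["tube","steel_tube","rack","board","lemon","garlic","jar","mug","glass"]:
        print(t,[(np.round(d["xyz"]),round(d["confidence"],2)) for d in eyes.recognise(c,t)[:2]])
E
```

```text
pics
{'time': 0.0, 'joints': array([ 1.167,  0.427,  0.074,  1.607, -0.034,  1.111, -0.067]), 'qd': array([-0.002,  0.   , -0.001, -0.   , -0.   ,  0.001,  0.002]), 'tau': array([ -0.   , -93.583,   3.667, -45.419,  -0.049,   0.02 ,   0.   ]), 'position': array([ 169.989, -652.788,  204.785]), 'eef_rot': array([ 0.992,  0.127, -0.   , -0.001]), 'contact_force': array([ 0.395, -0.446, -0.324]), 'wrist_torque': array([-0.028,  0.055,  0.005]), 'width': 93.82725301322051} 18.8
side [[452.11    0.    324.088]
 [  0.    452.11  248.389]
 [  0.      0.      1.   ]] [[   0.982   -0.187   -0.025 -507.936]
 [  -0.119   -0.513   -0.85   172.638]
 [   0.146    0.838   -0.526  826.304]
 [   0.       0.       0.       1.   ]]
tube [(array([561., 161., 115.]), 0.79)]
steel_tube [(array([478., 237., 149.]), 0.98)]
rack [(array([556., 153.,  31.]), 0.97)]
board [(array([ 478., -233.,   14.]), 0.56), (array([ 430., -151.,   43.]), 0.41)]
lemon [(array([ 686., -281.,   56.]), 0.64), (array([557., 150.,  34.]), 0.23)]
garlic [(array([ 433., -150.,   48.]), 0.77)]
jar [(array([ 633., -177.,   78.]), 0.67)]
mug [(array([365., 109.,  67.]), 0.94), (array([ 633., -179.,   78.]), 0.72)]
glass [(array([357., 286.,  82.]), 0.93)]
top [[531.578   0.    318.104]
 [  0.    531.578 239.37 ]
 [  0.      0.      1.   ]] [[  -0.      -1.       0.029    0.604]
 [  -0.986   -0.005   -0.168  532.867]
 [   0.169   -0.029   -0.985 1042.015]
 [   0.       0.       0.       1.   ]]
tube [(array([557., 172., 127.]), 0.61)]
steel_tube [(array([517., 266., 139.]), 0.78)]
rack [(array([599., 219.,  31.]), 0.84), (array([ 680., -267.,   57.]), 0.39)]
board [(array([ 491., -191.,    9.]), 0.88)]
lemon [(array([ 681., -269.,   56.]), 0.72)]
garlic [(array([ 425., -134.,   48.]), 0.96)]
jar [(array([ 627., -158.,  109.]), 0.6)]
mug [(array([369., 150.,  10.]), 0.77)]
glass [(array([353., 278.,  30.]), 0.85), (array([ 629., -161.,  108.]), 0.36)]
```

View pics/top0.png

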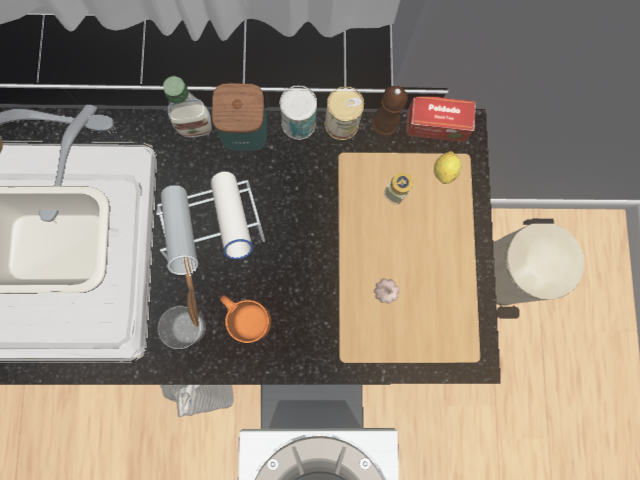

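View pics/side0.png

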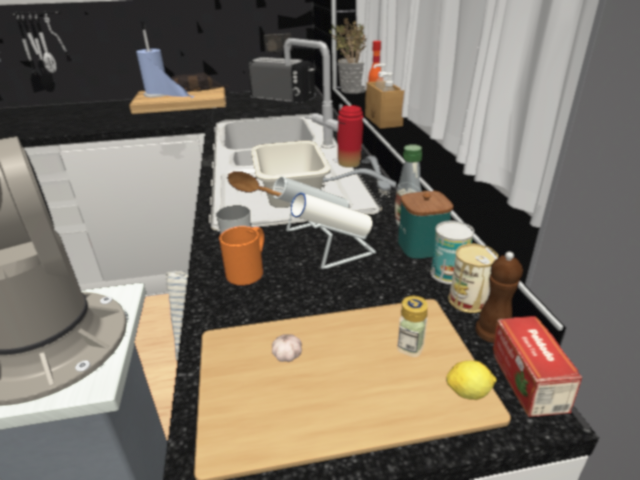

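```bash
cat > h.py <<'E'
from plant import bot, eyes
import cv2, numpy as np
from scipy.optimize import minimize
from scipy.spatial.transform import Rotation as R
np.set_printoptions(precision=3,suppress=True)
def proj(c,P):
    i=eyes.camera_info(c); P=np.atleast_2d(P); q=P@i["world_to_cam"][:3,:3].T+i["world_to_cam"][:3,3]
    q=q@i["mtx"].T; return q[:,:2]/q[:,2:]
def cyl(p,az,el,L=190,r=26):
    d=np.array([np.cos(el)*np.cos(az),np.cos(el)*np.sin(az),np.sin(el)]); u=np.array([-np.sin(az),np.cos(az),0]); v=np.cross(d,u)
    t=np.linspace(0,2*np.pi,40)[:,None]; C=r*(np.cos(t)*u+np.sin(t)*v)
    return np.vstack([p+C,p+L*d+C])
def sil(c,P):
    m=np.zeros((480,640),np.uint8); cv2.fillConvexPoly(m,cv2.convexHull((proj(c,P)*16).astype(np.int32)),1,shift=4); return m>0
def mask(c,t):
    d=eyes.masks_of(c,t); return d[0]["pixels"] if d else None
def up(c,img,x,y,w,h,name,k=4):
    cv2.imwrite(name,cv2.resize(img[y:y+h,x:x+w,::-1],None,fx=k,fy=k,interpolation=cv2.INTER_CUBIC))
E
python3 - <<'E'
from h import *
s=eyes.capture("side");t=eyes.capture("top")
M={c:mask(c,"tube") for c in("side","top")}
print({c:m.sum() for c,m in M.items()})
def cost(q):
    P=cyl(np.array([q[0],q[1],55]),q[2],np.pi/6)
    return -sum((sil(c,P)&M[c]).sum()/(sil(c,P)|M[c]).sum() for c in M)
r=min((minimize(cost,[630,160,a],method="Nelder-Mead",options=dict(initial_simplex=[[640,160,a],[610,160,a],[640,185,a],[640,160,a+.25]])) for a in(np.pi-.1,np.pi+.15)),key=lambda r:r.fun)
print(r.x,r.fun)
x=r.x;d=np.array([.866*np.cos(x[2]),.866*np.sin(x[2]),.5])
for k in(0,60,100,190):print(k,np.array([x[0],x[1],55])+k*d)
print(R.from_quat(bot.read_state()["eef_rot"]).as_matrix())
P=cyl(np.array([x[0],x[1],55]),x[2],np.pi/6)
a=[]
for c,im in(("side",s),("top",t)):
    im=im.copy(); cv2.polylines(im,[cv2.convexHull(proj(c,P).round().astype(np.int32))],True,(255,0,0),1)
    a.append(cv2.resize(im[170:290,270:400] if c=="side" else im[160:280,145:275],None,fx=3,fy=4,interpolation=cv2.INTER_CUBIC))
cv2.imwrite("pics/fit.png",np.hstack(a)[...,::-1])
E
```

```text
{'side': np.int64(1850), 'top': np.int64(2306)}
[652.586 197.738   3.433] -1.8770966019348834
0 [652.586 197.738  55.   ]
60 [602.821 182.795  85.   ]
100 [569.645 172.832 105.   ]
190 [494.998 150.417 150.   ]
[[ 0.968  0.252  0.   ]
 [ 0.252 -0.968 -0.   ]
 [ 0.     0.    -1.   ]]
```

View pics/fit.png

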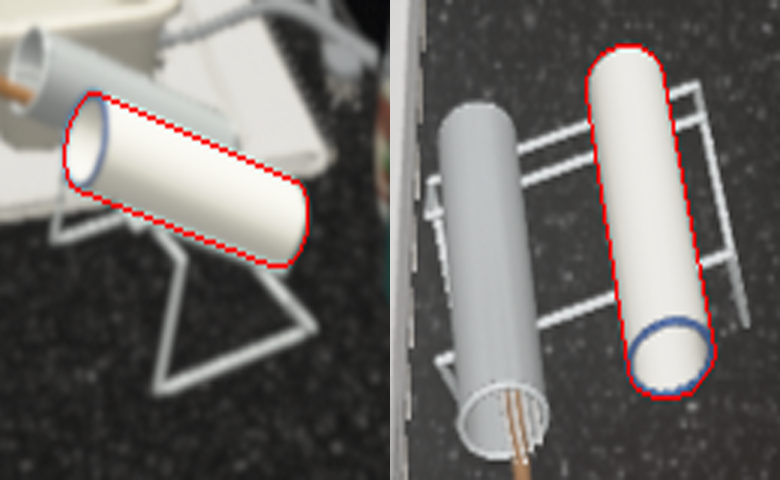

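The overlay matches the tube in both views. In the side view it runs from (75,150) to (300,225), and in the top view from (625,60) to (670,385). The tool can't tilt, so I'll lay the tube on the board and pivot it in the pads there. First I move to a waypoint over the board.

Request:
move_arm:
  targets:
    - [[9.6, -5.8, -1], -0.037, -0.6]
    - [[9.6, -5.8, -1], -0.037, -0.6]
    - [[9.6, -5.8, -1], -0.037, -0.6]
    - [[9.6, -5.8, -1], -0.037, -0.6]
    - [[9.6, -5.8, -1], -0.037, -0.6]
    - [[9.6, -5.8, -1], -0.037, -0.6]
    - [[9.6, -5.8, -1], -0.037, -0.6]
    - [[9.6, -5.8, -1], -0.037, -0.6]
    - [[9.6, -5.8, -1], -0.037, -0.6]
    - [[9.6, -5.8, -1], -0.037, -0.6]
    - [[9.6, -5.8, -1], -0.037, -0.6]
    - [[9.6, -5.8, -1], -0.037, -0.6]
    - [[9.6, -5.8, -1], -0.037, -0.6]
    - [[9.6, -5.8, -1], -0.037, -0.6]
    - [[9.6, -5.8, -1], -0.037, -0.6]
    - [[9.6, -5.8, -1], -0.037, -0.6]

```text
time: 2.8
position: [560.6, -253.0, 255.5]
eef_rot: [0.99, 0.144, -0.0, 0.0]
contact_force: [0.6, 0.4, -0.9]
width: 75.3
```

```bash
cat >> h.py <<'E'
def go(P,az=None):
    "units of the move needed to bring the TCP to P and tool x to azimuth az"
    s=bot.read_state(); m=R.from_quat(s["eef_rot"]).as_matrix(); a=np.arctan2(m[1,0],m[0,0])
    print("t",s["time"],"tcp",s["position"],"az",a,"w",s["width"],"tilt",m[:,2],"F",s["contact_force"],"T",s["wrist_torque"])
    print("units",m.T@(np.array(P)-s["position"])/50, "turn", None if az is None else a-az)
E
python3 -c "
from h import *
go([570,173,240],.291)"
```

```text
t 2.8 tcp [ 560.608 -253.032  255.536] az 0.28951442979384606 w 75.30354246150354 tilt [-0. -0. -1.] F [ 0.614  0.392 -0.925] T [ 0.007 -0.014 -0.004]
units [ 2.613 -8.112  0.308] turn -0.0014855702061539189
```

Request:
move_arm:
  targets:
    - [[2.6, -8.1, 0.3], 0, -0.6]
    - [[2.6, -8.1, 0.3], 0, -0.6]
    - [[2.6, -8.1, 0.3], 0, -0.6]
    - [[2.6, -8.1, 0.3], 0, -0.6]
    - [[2.6, -8.1, 0.3], 0, -0.6]
    - [[2.6, -8.1, 0.3], 0, -0.6]
    - [[2.6, -8.1, 0.3], 0, -0.6]
    - [[2.6, -8.1, 0.3], 0, -0.6]
    - [[2.6, -8.1, 0.3], 0, -0.6]
    - [[2.6, -8.1, 0.3], 0, -0.6]
    - [[2.6, -8.1, 0.3], 0, -0.6]
    - [[2.6, -8.1, 0.3], 0, -0.6]
    - [[2.6, -8.1, 0.3], 0, -0.6]

```text
time: 4.1
position: [569.9, 171.9, 240.6]
eef_rot: [0.99, 0.144, 0.0, 0.0]
contact_force: [-0.6, 0.1, 0.2]
width: 75.2
```

```bash
python3 -c "
from h import *
go([570,173,86],.291)
a=eyes.capture('side');up('side',a,250,100,200,150,'pics/pre.png')"
```

```text
t 4.1 tcp [569.886 171.908 240.645] az 0.2892809584955009 w 75.21173168912188 tilt [ 0. -0. -1.] F [-0.59   0.053  0.175] T [-0.024  0.004 -0.033]
units [ 0.008 -0.022  3.093] turn -0.0017190415044990859
```

View pics/pre.png

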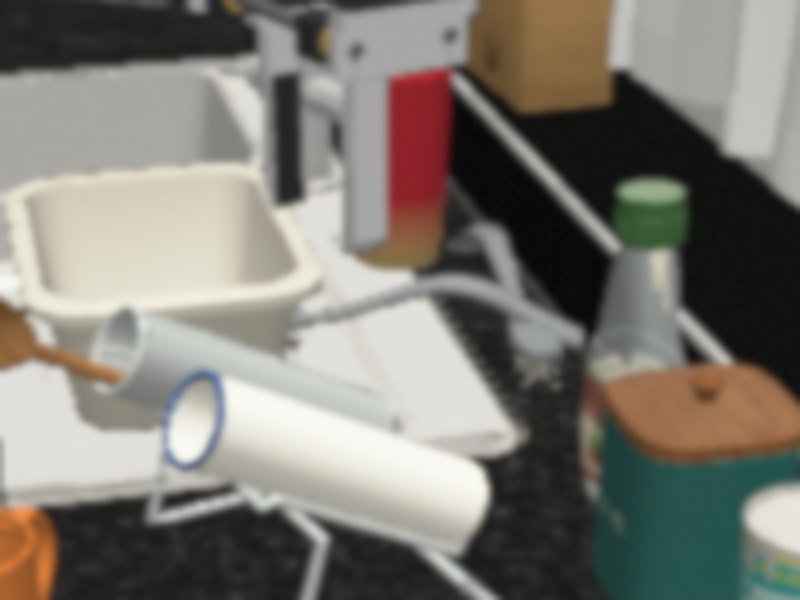

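The fingers, at (280,140) and (365,160), hang over the tube in line with it. I descend and grip.

Request:
move_arm:
  targets:
    - [[0, 0, 0.6], 0, -0.6]
    - [[0, 0, 1.2], 0, -0.6]
    - [[0, 0, 1.8], 0, -0.6]
    - [[0, 0, 2.3], 0, -0.6]
    - [[0, 0, 2.7], 0, -0.6]
    - [[0, 0, 3.1], 0, -0.6]
    - [[0, 0, 3.1], 0, -0.6]
    - [[0, 0, 3.1], 0, 0.3]
    - [[0, 0, 3.1], 0, 0.3]
    - [[0, 0, 3.1], 0, 0.3]
    - [[0, 0, 3.1], 0, 0.3]
    - [[0, 0, 3.1], 0, 0.3]
    - [[0, 0, 3.1], 0, 0.3]
    - [[0, 0, 3.1], 0, 0.3]
  force: 30

```text
time: 5.55
position: [570.0, 174.1, 86.3]
eef_rot: [0.989, 0.145, 0.001, -0.0]
contact_force: [-0.9, 1.0, 7.7]
width: 51.7
```

```bash
python3 -c "
from h import *
go([570,173,86],.291)"
```

```text
t 5.55 tcp [570.029 174.132  86.347] az 0.2917640625509884 w 51.73843341866898 tilt [ 0.001  0.001 -1.   ] F [-0.877  0.981  7.68 ] T [ 0.217  0.188 -0.245]
units [-0.007  0.022  0.007] turn 0.0007640625509884313
```

Request:
move_arm:
  targets:
    - [[0, 0, -0.2], 0, 0.3]
    - [[0, 0, -0.5], 0, 0.3]
    - [[0, 0, -0.8], 0, 0.3]
    - [[0, 0, -1.1], 0, 0.3]
    - [[0, 0, -1.4], 0, 0.3]
    - [[0, 0, -1.7], 0, 0.3]
    - [[0, 0, -2.0], 0, 0.3]
    - [[0, 0, -2.3], 0, 0.3]
    - [[0, 0, -2.5], 0, 0.3]
    - [[0, 0, -2.6], 0, 0.3]
    - [[0, 0, -2.6], 0, 0.3]
    - [[0, 0, -2.6], 0, 0.3]

```text
time: 6.75
position: [569.3, 173.6, 215.0]
eef_rot: [0.989, 0.145, -0.0, 0.0]
contact_force: [-0.2, 0.9, -1.7]
width: 51.9
```

```bash
python3 -c "
from h import *
go([510,-255,215],.0)
a=eyes.capture('side');up('side',a,220,80,200,150,'pics/lift.png',3)"
```

```text
t 6.75 tcp [569.324 173.577 215.01 ] az 0.29174558179375115 w 51.90597455977662 tilt [-0.001 -0.    -1.   ] F [-0.211  0.858 -1.665] T [-0.039  0.05  -0.045]
units [-3.602  7.868  0.002] turn 0.29174558179375115
```

View pics/lift.png

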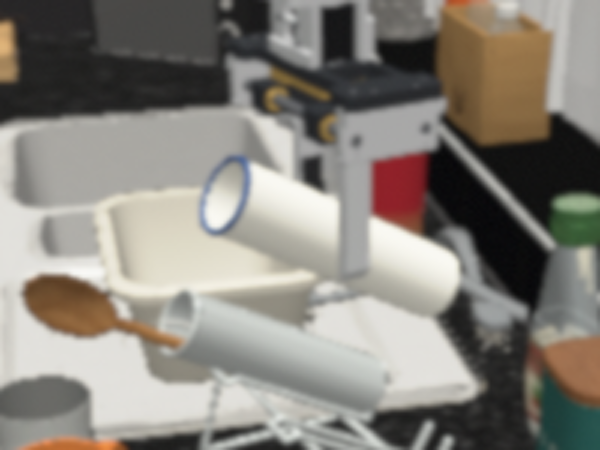

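Request:
move_arm:
  targets:
    - [[-0.1, 0.2, 0], 0.0, 0.3]
    - [[-0.3, 0.6, 0], 0.02, 0.3]
    - [[-0.5, 1.1, 0], 0.04, 0.3]
    - [[-0.8, 1.7, 0], 0.06, 0.3]
    - [[-1.1, 2.3, 0], 0.09, 0.3]
    - [[-1.4, 2.9, 0], 0.11, 0.3]
    - [[-1.7, 3.5, 0], 0.13, 0.3]
    - [[-2.0, 4.1, 0], 0.15, 0.3]
    - [[-2.3, 4.7, 0], 0.18, 0.3]
    - [[-2.6, 5.3, 0], 0.2, 0.3]
    - [[-2.9, 5.9, 0], 0.22, 0.3]
    - [[-3.2, 6.5, 0], 0.25, 0.3]
    - [[-3.4, 7.0, 0], 0.27, 0.3]
    - [[-3.6, 7.4, 0], 0.28, 0.3]
    - [[-3.75, 7.7, 0], 0.29, 0.3]
    - [[-3.8, 7.8, 0], 0.29, 0.3]
    - [[-3.8, 7.8, 0], 0.29, 0.3]

```text
time: 8.5
position: [499.2, -255.1, 215.4]
eef_rot: [1.0, 0.0, -0.0, -0.0]
contact_force: [0.5, 1.2, -2.0]
width: 52.3
```

```bash
python3 -c "
from h import *
go([500,-255,80],.0)
a=eyes.capture('side');cv2.imwrite('pics/over.png',a[...,::-1])"
```

```text
t 8.5 tcp [ 499.184 -255.092  215.412] az 0.00042376668938454924 w 52.347560986478875 tilt [-0.  0. -1.] F [ 0.453  1.159 -1.969] T [-0.015  0.026 -0.076]
units [ 0.017 -0.001  2.708] turn 0.00042376668938454924
```

View pics/over.png

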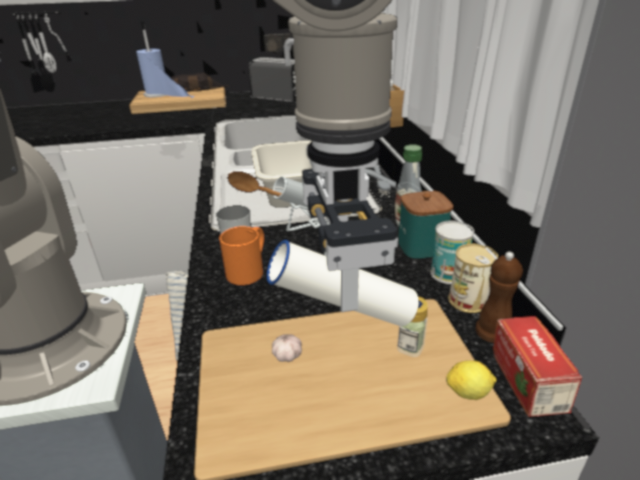

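The tube hangs mouth-up over the board, with its mouth at (280,262) and its foot at (405,303). I lower it and let the foot press it level under a light grip.

Request:
move_arm:
  targets:
    - [[0, 0, 0.4], 0, 0.3]
    - [[0, 0, 1.0], 0, 0.3]
    - [[0, 0, 1.6], 0, 0.3]
    - [[0, 0, 2.2], 0, 0.3]
    - [[0, 0, 2.6], 0, 0.3]
    - [[0, 0, 2.8], 0, 0.3]
    - [[0, 0, 2.8], 0, 0.3]

```text
time: 9.25
position: [499.5, -253.3, 74.6]
eef_rot: [1.0, 0.002, -0.001, -0.001]
contact_force: [0.6, 0.4, -2.6]
width: 52.0
```

Request:
move_arm:
  targets:
    - [[0, 0, 0.1], 0, 0.3]
    - [[0, 0, 0.2], 0, 0.3]
    - [[0, 0, 0.3], 0, 0.3]
    - [[0, 0, 0.4], 0, 0.3]
    - [[0, 0, 0.5], 0, 0.3]
  force: 8

```text
time: 9.75
position: [499.9, -254.5, 50.3]
eef_rot: [1.0, 0.001, 0.0, 0.0]
contact_force: [-0.5, -0.5, -0.8]
width: 52.5
```

```bash
python3 -c "
from h import *
go([500,-255,20],.0)"
```

```text
t 9.75 tcp [ 499.86  -254.526   50.302] az 0.0016777696117790985 w 52.52685592945443 tilt [ 0. -0. -1.] F [-0.491 -0.496 -0.806] T [ 0.037  0.054 -0.   ]
units [0.003 0.009 0.606] turn 0.0016777696117790985
```

Request:
move_arm:
  targets:
    - [[0, 0, 0.1], 0, 0.3]
    - [[0, 0, 0.2], 0, 0.3]
    - [[0, 0, 0.3], 0, 0.3]
    - [[0, 0, 0.4], 0, 0.3]
    - [[0, 0, 0.5], 0, 0.3]
    - [[0, 0, 0.6], 0, 0.3]
    - [[0, 0, 0.6], 0, 0.3]

```text
time: 10.45
position: [499.4, -254.3, 19.7]
eef_rot: [1.0, 0.001, -0.0, -0.0]
contact_force: [0.3, -0.3, -1.3]
width: 52.9
```

```bash
python3 -c "
from h import *
go([550,-255,20],.0)
a=eyes.capture('side');cv2.imwrite('pics/flat.png',a[200:400,180:460,::-1])"
```

```text
t 10.45 tcp [ 499.437 -254.293   19.747] az 0.0017852685450782675 w 52.873676741199205 tilt [-0.001  0.    -1.   ] F [ 0.255 -0.282 -1.323] T [ 0.003 -0.014 -0.073]
units [ 1.011  0.016 -0.006] turn 0.0017852685450782675
```

View pics/flat.png

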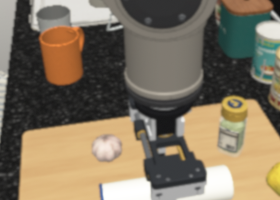

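Request:
move_arm:
  targets:
    - [[0, 0, 0], 0, -0.3]
    - [[0, 0, 0], 0, -0.3]
    - [[0, 0, 0], 0, -0.3]
    - [[0.2, 0, 0], 0, -0.3]
    - [[0.4, 0, 0], 0, -0.3]
    - [[0.6, 0, 0], 0, -0.3]
    - [[0.8, 0, 0], 0, -0.3]
    - [[1.0, 0, 0], 0, -0.3]
    - [[1.0, 0, 0], 0, -0.3]
    - [[1.0, 0, 0], 0, 0.3]
    - [[1.0, 0, 0], 0, 0.3]
    - [[1.0, 0, 0], 0, 0.3]
    - [[1.0, 0, 0], 0, 0.3]
    - [[1.0, 0, 0], 0, 0.3]
    - [[1.0, 0, 0], 0, 0.3]
  force: 6

```text
time: 12.0
position: [549.6, -254.5, 20.5]
eef_rot: [1.0, 0.001, -0.0, -0.0]
contact_force: [0.4, -0.1, -1.9]
width: 52.7
```

```bash
python3 -c "
from h import *
go([550,-255,50],.0)"
```

```text
t 12.0 tcp [ 549.642 -254.451   20.528] az 0.0016149235739041387 w 52.67273121574445 tilt [-0.  0. -1.] F [ 0.404 -0.138 -1.9  ] T [0.025 0.046 0.049]
units [ 0.007  0.011 -0.589] turn 0.0016149235739041387
```

Request:
move_arm:
  targets:
    - [[0, 0, -0.1], 0, 0.3]
    - [[0, 0, -0.2], 0, 0.3]
    - [[0, 0, -0.3], 0, 0.3]
    - [[0, 0, -0.4], 0, 0.3]
    - [[0, 0, -0.5], 0, 0.3]
    - [[0, 0, -0.5], 0, 0.3]

```text
time: 12.6
position: [550.2, -254.5, 46.4]
eef_rot: [1.0, 0.001, 0.001, 0.0]
contact_force: [-0.2, 0.4, -2.3]
width: 53.0
```

```bash
python3 -c "
from h import *
go([550,-255,50],.0)
a=eyes.capture('side');up('side',a,220,220,270,200,'pics/tip.png',2)"
```

```text
t 12.6 tcp [ 550.244 -254.536   46.407] az 0.0017589352847874596 w 53.025176956577546 tilt [ 0.001 -0.    -1.   ] F [-0.25   0.434 -2.279] T [ 0.031 -0.081  0.024]
units [-0.005  0.009 -0.072] turn 0.0017589352847874596
```

View pics/tip.png

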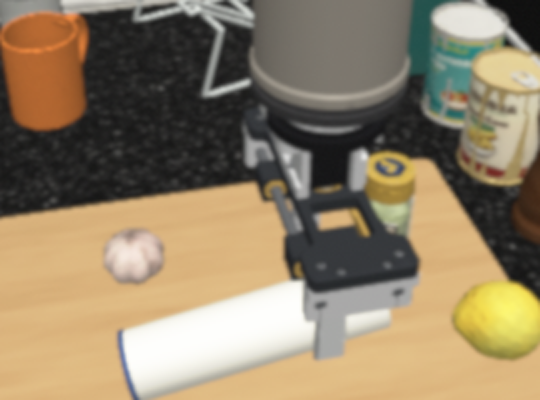

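The mouth end, at (130,365), stays down while the foot rises, so the pivot works. I raise it further.

Request:
move_arm:
  targets:
    - [[0, 0, -0.1], 0, 0.3]
    - [[0, 0, -0.2], 0, 0.3]
    - [[0, 0, -0.3], 0, 0.3]
    - [[0, 0, -0.4], 0, 0.3]
    - [[0, 0, -0.5], 0, 0.3]
    - [[0, 0, -0.6], 0, 0.3]
    - [[0, 0, -0.7], 0, 0.3]
    - [[0, 0, -0.7], 0, 0.3]
    - [[0, 0, -0.7], 0, 0.3]
    - [[0, 0, -0.7], 0, 0.3]
    - [[0, 0, -0.7], 0, 0.3]
    - [[0, 0, -0.7], 0, 0.3]

```text
time: 13.85
position: [549.7, -254.3, 80.3]
eef_rot: [1.0, 0.001, -0.0, -0.0]
contact_force: [0.3, -0.9, -0.9]
width: 53.0
```

```bash
python3 -c "
from h import *
go([600,-255,81],.0)
a=eyes.capture('side');up('side',a,180,220,270,200,'pics/tip2.png',2)
eyes.capture('top')
for c in('side','top'):print(c,[(d['xyz'],d['confidence']) for d in eyes.recognise(c,'peg')[:2]])"
```

```text
t 13.85 tcp [ 549.683 -254.314   80.307] az 0.001791490684642129 w 53.0247480251727 tilt [-0.  0. -1.] F [ 0.339 -0.911 -0.9  ] T [0.061 0.073 0.02 ]
units [ 1.006  0.016 -0.014] turn 0.001791490684642129
side [([366.8, -260.7, 23.5], 0.75)]
top [([371.7, -258.6, 23.5], 0.64), ([353.7, 280.3, 30.1], 0.22)]
```

View pics/tip2.png

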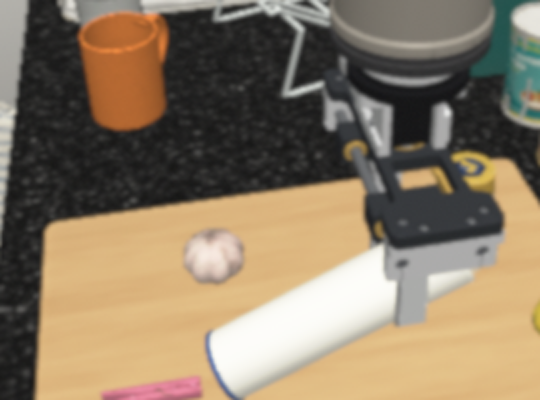

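The peg lies clear on the board at (150,388) in the crop, world (368,-260). I shift back 20 mm, lower the tube flat, regrip at about 125 mm and raise it so the foot droops to 30°.

Request:
move_arm:
  targets:
    - [[0.1, 0, 0], 0, 0.3]
    - [[0.2, 0, 0], 0, 0.3]
    - [[0.3, 0, 0], 0, 0.3]
    - [[0.4, 0, 0], 0, 0.3]
    - [[0.4, 0, 0.1], 0, 0.3]
    - [[0.4, 0, 0.2], 0, 0.3]
    - [[0.4, 0, 0.3], 0, 0.3]
    - [[0.4, 0, 0.4], 0, 0.3]
    - [[0.4, 0, 0.5], 0, 0.3]
    - [[0.4, 0, 0.6], 0, 0.3]
    - [[0.4, 0, 0.7], 0, 0.3]
    - [[0.4, 0, 0.8], 0, 0.3]
    - [[0.4, 0, 0.9], 0, 0.3]
    - [[0.4, 0, 1.0], 0, 0.3]
    - [[0.4, 0, 1.1], 0, 0.3]
    - [[0.4, 0, 1.2], 0, 0.3]
    - [[0.4, 0, 1.2], 0, 0.3]
    - [[0.4, 0, 1.2], 0, 0.3]

```text
time: 15.85
position: [569.6, -254.3, 20.4]
eef_rot: [1.0, 0.001, -0.0, -0.0]
contact_force: [-0.3, -0.5, -1.4]
width: 52.4
```

```bash
python3 -c "
from h import *
go([495,-255,20],.0)
a=eyes.capture('side');up('side',a,180,220,270,200,'pics/flat2.png',2)
eyes.capture('top')
for c in('side','top'):
  m=mask(c,'tube'); ys,xs=np.where(m); print(c,xs.min(),xs.max(),ys.min(),ys.max())
  for xf in (610,620,630): 
    q=proj(c,cyl(np.array([xf,-254,37.]),np.pi,0)); print(xf,q.min(0),q.max(0))"
```

```text
t 15.85 tcp [ 569.628 -254.312   20.375] az 0.0017416375035798901 w 52.42548274495914 tilt [-0.  0. -1.] F [-0.288 -0.451 -1.424] T [ 0.041 -0.039  0.016]
units [-1.493  0.011  0.008] turn 0.0017416375035798901
side 293 426 369 419
610 [287.877 362.515] [421.685 420.134]
620 [294.578 361.496] [428.195 418.916]
630 [301.24  360.482] [434.682 417.703]
top 428 456 228 292
610 [427.211 201.422] [456.614 296.031]
620 [427.047 196.681] [456.397 291.228]
630 [426.883 191.954] [456.181 286.439]
```

View pics/flat2.png

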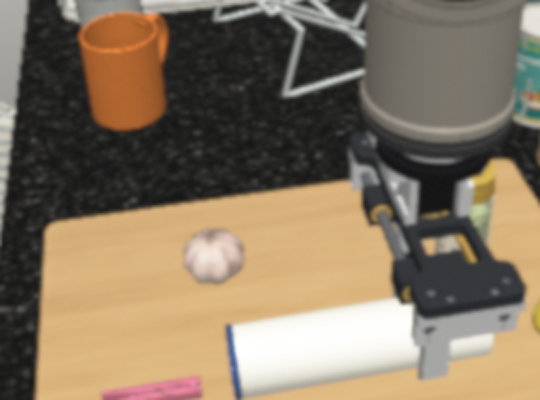

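The tube lies flat with its foot at x≈619, and the peg is clear of it.

Request:
move_arm:
  targets:
    - [[0, 0, 0], 0, -0.3]
    - [[0, 0, 0], 0, -0.3]
    - [[0, 0, 0], 0, -0.3]
    - [[-0.2, 0, 0], 0, -0.3]
    - [[-0.4, 0, 0], 0, -0.3]
    - [[-0.6, 0, 0], 0, -0.3]
    - [[-0.8, 0, 0], 0, -0.3]
    - [[-1.0, 0, 0], 0, -0.3]
    - [[-1.2, 0, 0], 0, -0.3]
    - [[-1.4, 0, 0], 0, -0.3]
    - [[-1.5, 0, 0], 0, -0.3]
    - [[-1.5, 0, 0], 0, 0.3]
    - [[-1.5, 0, 0], 0, 0.3]
    - [[-1.5, 0, 0], 0, 0.3]
    - [[-1.5, 0, 0], 0, 0.3]
    - [[-1.5, 0, 0], 0, 0.3]
    - [[-1.5, 0, 0], 0, 0.3]
  force: 6

```text
time: 17.75
position: [495.1, -254.5, 20.6]
eef_rot: [1.0, 0.001, 0.0, 0.0]
contact_force: [-0.1, -0.2, 3.2]
width: 52.5
```

Request:
move_arm:
  targets:
    - [[0, 0, -0.1], 0, 0.3]
    - [[0, 0, -0.2], 0, 0.3]
    - [[0, 0, -0.3], 0, 0.3]
    - [[0, 0, -0.4], 0, 0.3]
    - [[0, 0, -0.5], 0, 0.3]
    - [[0, 0, -0.6], 0, 0.3]
    - [[0, 0, -0.7], 0, 0.3]
    - [[0, 0, -0.8], 0, 0.3]
    - [[0, 0, -0.9], 0, 0.3]
    - [[0, 0, -1.0], 0, 0.3]
    - [[0, 0, -1.1], 0, 0.3]
    - [[0, 0, -1.18], 0, 0.3]
    - [[0, 0, -1.18], 0, 0.3]
    - [[0, 0, -1.18], 0, 0.3]
    - [[0, 0, -1.18], 0, 0.3]

```text
time: 19.25
position: [494.6, -254.5, 79.3]
eef_rot: [1.0, 0.001, -0.0, -0.0]
contact_force: [-1.0, -0.5, -0.1]
width: 52.6
```

```bash
cat >>h.py <<'E'
def fit(q0,cams=("side",)):
    M={}
    for c in cams: eyes.capture(c); M[c]=mask(c,"tube")
    g=bot.read_state()["position"]+[0,0,18.8]
    # unknown: s, elevation (azimuth from tool)
    def P(q):
        m=R.from_quat(bot_rot).as_matrix(); az=np.arctan2(m[1,0],m[0,0])+np.pi
        d=np.array([np.cos(q[1])*np.cos(az),np.cos(q[1])*np.sin(az),np.sin(q[1])]); return cyl(g-q[0]*d,az,q[1])
    bot_rot=bot.read_state()["eef_rot"]
    cost=lambda q:-sum((sil(c,P(q))&M[c]).sum()/M[c].sum()-.3*(sil(c,P(q))&~M[c]).sum()/M[c].sum() for c in M)
    r=minimize(cost,q0,method="Nelder-Mead",options=dict(initial_simplex=[q0,[q0[0]+15,q0[1]],[q0[0],q0[1]+.3]]))
    print("s,el deg",r.x[0],np.degrees(r.x[1]),r.fun)
E
python3 -c "
from h import *
go([495,-255,20],.0)
fit([125,.3]);fit([120,.5])"
```

```text
t 19.25 tcp [ 494.644 -254.457   79.306] az 0.0017136854803578077 w 52.618676918239636 tilt [-0.  0. -1.] F [-0.953 -0.504 -0.113] T [-0.049  0.096 -0.011]
units [0.007 0.011 1.186] turn 0.0017136854803578077
s,el deg 124.5057475566864 32.23619520682339 -0.83713298791019
s,el deg 125.00382050871849 32.37780107926231 -0.832222528229138
```

The tube is about 31° mouth-up, gripped at s≈125. I tighten, lift and travel back.

Request:
move_arm:
  targets:
    - [[0, 0, 0], 0, 0.3]
    - [[0, 0, 0], 0, 0.3]
    - [[0, 0, 0], 0, 0.3]
    - [[0, 0, -0.2], 0, 0.3]
    - [[0, 0, -0.6], 0, 0.3]
    - [[0, 0, -1.1], 0, 0.3]
    - [[0, 0, -1.6], 0, 0.3]
    - [[0, 0, -2.1], 0, 0.3]
    - [[0, 0, -2.6], 0, 0.3]
    - [[0, 0, -3.0], 0, 0.3]
    - [[0, 0, -3.2], 0, 0.3]
    - [[0, 0, -3.2], 0, 0.3]
  force: 35

```text
time: 20.65
position: [495.3, -254.7, 240.9]
eef_rot: [1.0, 0.001, 0.001, 0.0]
contact_force: [0.4, 0.7, -2.6]
width: 51.7
```

```bash
python3 -c "
from h import *
go([544,165,239],.291)"
```

```text
t 20.65 tcp [ 495.259 -254.66   240.931] az 0.0017540530193015896 w 51.6712463926161 tilt [ 0.002 -0.001 -1.   ] F [ 0.421  0.708 -2.609] T [-0.013  0.068 -0.03 ]
units [ 0.989 -8.392  0.033] turn -0.2892459469806984
```

Request:
move_arm:
  targets:
    - [[0, -0.2, 0], 0, 0.3]
    - [[0.1, -0.6, 0], -0.02, 0.3]
    - [[0.1, -1.1, 0], -0.04, 0.3]
    - [[0.2, -1.7, 0], -0.06, 0.3]
    - [[0.3, -2.3, 0], -0.08, 0.3]
    - [[0.3, -2.9, 0], -0.1, 0.3]
    - [[0.4, -3.5, 0], -0.12, 0.3]
    - [[0.5, -4.1, 0], -0.14, 0.3]
    - [[0.6, -4.7, 0], -0.16, 0.3]
    - [[0.6, -5.3, 0], -0.18, 0.3]
    - [[0.7, -5.9, 0], -0.2, 0.3]
    - [[0.8, -6.5, 0], -0.23, 0.3]
    - [[0.9, -7.1, 0], -0.25, 0.3]
    - [[0.9, -7.6, 0], -0.27, 0.3]
    - [[1.0, -8.0, 0], -0.28, 0.3]
    - [[1.0, -8.3, 0], -0.29, 0.3]
    - [[1.0, -8.4, 0], -0.29, 0.3]
    - [[1.0, -8.4, 0], -0.29, 0.3]
    - [[1.0, -8.4, 0], -0.29, 0.3]

```text
time: 22.55
position: [544.0, 164.6, 239.4]
eef_rot: [0.989, 0.145, -0.0, 0.0]
contact_force: [0.1, -0.9, -0.9]
width: 51.8
```

```bash
python3 -c "
from h import *
go([544,165,104],.291)
fit([125,.5],('side','top'))
a=eyes.capture('side');up('side',a,220,80,200,150,'pics/back.png',3)"
```

```text
t 22.55 tcp [544.048 164.587 239.427] az 0.29050249345371804 w 51.82958005598154 tilt [-0. -0. -1.] F [ 0.147 -0.918 -0.89 ] T [-0.013  0.067  0.006]
units [ 0.002 -0.009  2.709] turn -0.000497506546281945Traceback (most recent call last):
  File "<string>", line 4, in <module>
    fit([125,.5],('side','top'))
    ~~~^^^^^^^^^^^^^^^^^^^^^^^^^
  File "h.py", line 34, in fit
    r=minimize(cost,q0,method="Nelder-Mead",options=dict(initial_simplex=[q0,[q0[0]+15,q0[1]],[q0[0],q0[1]+.3]]))
    res = _minimize_neldermead(fun, x0, args, callback, bounds=bounds,
                               **options)
    fsim[k] = func(sim[k])
              ~~~~^^^^^^^^
    fx = function(np.copy(x), *(wrapper_args + args))
  File "h.py", line 33, in <lambda>
    cost=lambda q:-sum((sil(c,P(q))&M[c]).sum()/M[c].sum()-.3*(sil(c,P(q))&~M[c]).sum()/M[c].sum() for c in M)
                   ~~~^^^^^^^^^^^^^^^^^^^^^^^^^^^^^^^^^^^^^^^^^^^^^^^^^^^^^^^^^^^^^^^^^^^^^^^^^^^^^^^^^^^^^^^^
  File "h.py", line 33, in <genexpr>
    cost=lambda q:-sum((sil(c,P(q))&M[c]).sum()/M[c].sum()-.3*(sil(c,P(q))&~M[c]).sum()/M[c].sum() for c in M)
                        ~~~~~~~~~~~^~~~~
TypeError: unsupported operand type(s) for &: 'bool' and 'NoneType'
```

```bash
python3 -c "
from h import *
fit([125,.5])"
```

```text
s,el deg 124.95032031802111 32.529258360658254 -0.9079939668174962
```

Request:
move_arm:
  targets:
    - [[0, 0, 0.2], 0, 0.3]
    - [[0, 0, 0.5], 0, 0.3]
    - [[0, 0, 0.8], 0, 0.3]
    - [[0, 0, 1.1], 0, 0.3]
    - [[0, 0, 1.4], 0, 0.3]
    - [[0, 0, 1.7], 0, 0.3]
    - [[0, 0, 1.9], 0, 0.3]
    - [[0, 0, 2.1], 0, 0.3]
    - [[0, 0, 2.1], 0, 0.3]
    - [[0, 0, 2.1], 0, 0.3]

```text
time: 23.85
position: [544.2, 165.7, 134.7]
eef_rot: [0.989, 0.145, 0.0, -0.0]
contact_force: [0.2, -0.6, -1.5]
width: 51.9
```

```bash
python3 -c "
from h import *
go([544,165,104],.291)
fit([125,.5])
a=eyes.capture('side');up('side',a,220,80,200,150,'pics/back.png',3)"
```

```text
t 23.85 tcp [544.172 165.734 134.664] az 0.29178375059300793 w 51.883868273629794 tilt [ 0.  0. -1.] F [ 0.217 -0.626 -1.533] T [-0.081 -0.006  0.08 ]
units [-0.008  0.013  0.613] turn 0.000783750593007948
s,el deg 123.42341184616089 33.039772426826744 -0.8824058459808881
```

View pics/back.png

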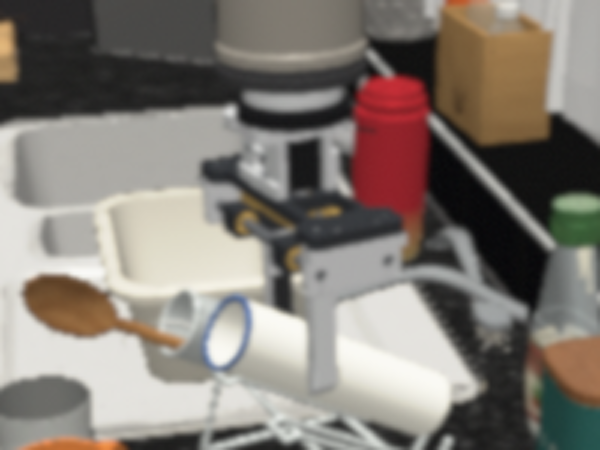

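Aligned over its place, with the mouth at (228,332) and the foot at (430,400). I lower it slowly with a softer grip.

Request:
move_arm:
  targets:
    - [[0, 0, 0.1], 0, 0.3]
    - [[0, 0, 0.2], 0, 0.3]
    - [[0, 0, 0.3], 0, 0.3]
    - [[0, 0, 0.4], 0, 0.3]
    - [[0, 0, 0.48], 0, 0.3]
    - [[0, 0, 0.54], 0, 0.3]
    - [[0, 0, 0.6], 0, 0.3]
    - [[0, 0, 0.6], 0, 0.3]
  force: 10

```text
time: 24.8
position: [544.6, 166.7, 104.7]
eef_rot: [0.989, 0.146, 0.001, -0.001]
contact_force: [2.4, 4.8, 1.1]
width: 52.0
```

```bash
python3 -c "
from h import *
go([544,165,101],.291)
fit([125,.5])"
```

```text
t 24.8 tcp [544.588 166.693 104.705] az 0.29233887869872793 w 51.98207931559963 tilt [ 0.001  0.001 -1.   ] F [2.376 4.846 1.125] T [ 0.979 -0.417  0.032]
units [-0.021  0.029  0.074] turn 0.0013388786987279522
s,el deg 123.9902151376009 30.621078644546497 -0.8951875
```

Request:
move_arm:
  targets:
    - [[0, 0, 0.02], 0, 0.0]
    - [[0, 0, 0.02], 0, -0.2]
    - [[0, 0, 0.02], 0, -0.4]
    - [[0, 0, 0.02], 0, -0.6]
    - [[0, 0, 0.02], 0, -0.6]
    - [[0, 0, 0.02], 0, -0.6]
    - [[0, 0, 0.02], 0, -0.6]
    - [[0, 0, -0.3], 0, -0.6]
    - [[0, 0, -0.8], 0, -0.6]
    - [[0, 0, -1.5], 0, -0.6]
    - [[0, 0, -2.3], 0, -0.6]
    - [[0, 0, -3.1], 0, -0.6]
    - [[0, 0, -3.1], 0, -0.6]

```text
time: 26.2
position: [546.1, 166.6, 264.9]
eef_rot: [0.989, 0.145, 0.004, -0.001]
contact_force: [0.5, 0.6, 0.6]
width: 75.3
```

```bash
python3 - <<'E'
from h import *
go([544,165,260],.291)
s=eyes.capture("side"); M=mask("side","tube")
def cost(q):
    P=cyl(np.array([q[0],q[1],55]),q[2],np.pi/6); S=sil("side",P); return -(S&M).sum()/(S|M).sum()
q0=[652.6,197.7,3.433]; print("iou at start pose",cost(q0))
r=minimize(cost,q0,method="Nelder-Mead",options=dict(initial_simplex=[[640,200,3.4],[660,190,3.45],[660,205,3.38],[645,190,3.5]]));print(r.x,r.fun)
print([d['xyz'] for d in eyes.recognise("side","peg")[:1]])
for t in["steel_tube","lemon","garlic","jar","mug","glass"]: print(t,[np.round(d["xyz"]) for d in eyes.recognise("side",t)[:1]])
P=cyl(np.array([q0[0],q0[1],55]),q0[2],np.pi/6)
cv2.polylines(s,[cv2.convexHull(proj("side",P).round().astype(np.int32))],True,(255,0,0),1)
cv2.imwrite("pics/end.png",cv2.resize(s[150:450,200:500,::-1],None,fx=2,fy=2))
E
```

```text
t 26.2 tcp [546.098 166.626 264.862] az 0.29164381243101983 w 75.269186434253 tilt [ 0.007  0.002 -1.   ] F [0.454 0.647 0.566] T [ 0.072 -0.029 -0.007]
units [-0.05   0.019  0.097] turn 0.0006438124310198523
iou at start pose -0.9155285786545271
[653.367 197.448   3.418] -0.9164556962025316
[[366.0, -259.8, 22.9]]
steel_tube [array([480., 236., 149.])]
lemon [array([ 429., -150.,   44.])]
garlic [array([ 431., -152.,   45.])]
jar [array([ 633., -176.,   79.])]
mug [array([368., 111.,  66.])]
glass [array([358., 287.,  81.])]
```

View pics/end.png

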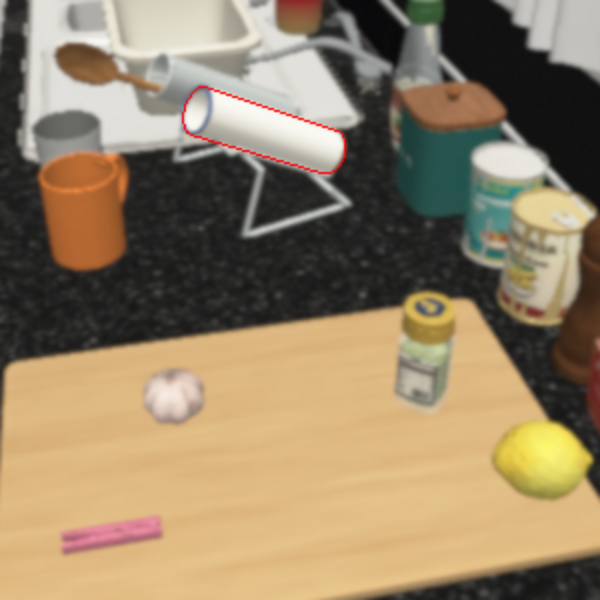

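The tube, at (265,130), fits its original outline. The peg lies on the board at (110,535), and the lemon, garlic, jar, mug and glass are all in place.

```bash
python3 -c "
from plant import bot
print(bot.finish_job())"
```

```text
the job is handed in; nothing more can be done
None
```

The peg is out of the white tube and lying on the chopping board, and the tube is back in its place in the rack. I handed the job in at about 26 s; it reports no verdict.

**What I did:** The gripper could only point down, so I couldn't tilt the tube with the wrist. I lifted it out, carried it mouth-up to the board and laid it flat. I then regripped near its foot and raised that end, keeping the mouth low on the board until the peg slid out. To return it, I laid it flat again, regripped near the mouth, let the foot droop to about 30°, carried it back, set it on the wires and released it.

**Last checks:**
- **Tube:** its outline matches the starting pose within about 1 mm and 1°. This came from the side camera only, with height and tilt taken as the rack's.
- **Peg:** it is at about (366, -260) mm, on the board.
- **Other things:** the steel tube, garlic, jar, mug and glass read within about 4 mm of the start.
- **Gripper:** it is open and well clear, 160 mm above the grasp.

**Checks that failed or disagreed:**
- In the final check the network reported the lemon at the garlic's position. The picture shows the lemon in its usual place, so I took that as a misdetection.
- One pose check above the rack failed because one of the two cameras returned no mask of the tube. The repeat with the side camera alone worked.

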